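# Unclamp the glued drawer fronts and lay them in the drying tray

### The job

The glue on the little drawer fronts in the jig has set: back off the clamp of each drawer front present (every clamp screw may be left- or right-handed and gives only one way, so try it and feel which), lift the drawer front straight up out of its pocket by its pull, and lay it face up and flat on the floor of the drying tray, not on top of another. Leave all three clamps turned back to closed, pointing straight over their pockets, and do not disturb the mug, the paint can or the paint dish.

Things in the scene. Friction and masses are not known exactly. Their poses are not given: they have to be found in the camera images.
- jig: Plywood gluing jig fixed to the table, left or right of the robot's middle: 184 x 310 mm, top 30 mm above the table. Origin on the table under the middle pocket; x away from the robot, y along the row. Pockets 104 (x) x 76 (y) mm, floor 12 mm above the table, at jig y = +100, 0, -100 mm, x = 0; each has a clamp behind it at jig x = +80 mm.
- tray: Open shallow wooden drying tray resting on the table, 166 (x) x 316 (y) x 20 mm high outside, walls 8 mm, inside 150 x 300 mm, room for three drawer fronts side by side along y. Fixed. Origin: centre of its underside. Stands on the other side from the jig.
- tray_in (a point): Centre of the tray's inner floor, on the floor's surface; axes as the tray.
- front1: Drawer front starting in the left (jig +y) pocket (may be absent): blue wooden panel 100 (x) x 72 (y) x 18 mm, 0.1 kg, face up, flush with the jig top, 2 mm play all round. Only grippable feature: a wooden bar pull in mid face, 40 (x) x 16 (y) mm, from 18 to 54 mm above the underside. Origin: centre of the underside; z up.
- clamp1 (a joint): Clamp of the left (jig +y) pocket: angle, rad, positive counter-clockwise from above. Starts at 0 (within 0.03): closed, arm over the pocket (jig -x). Turns one way only, which varies per clamp and start; the other way it strikes tight after about 0.1. Free way: up to 1.45, drag 0.12 N m, stays where left, does not rise; arm clear of the drawer front from 1.15.
- clamp1_bar (a point): Centre of the black T-bar of the left (jig +y) clamp, on its axis, 70 mm above the table. Bar 60 mm long (point x), 14 wide, 26 high (57 to 83 mm above the table); turns with the clamp. Below it the steel arm points along point -x, 16 mm wide, 48 mm long from the axis, 31.5 to 43.5 mm above the table, 18 mm over the drawer front when closed.
- front2: Drawer front starting in the middle pocket (may be absent): blue wooden panel 100 (x) x 72 (y) x 18 mm, 0.1 kg, face up, flush with the jig top, 2 mm play all round. Only grippable feature: a wooden bar pull in mid face, 40 (x) x 16 (y) mm, from 18 to 54 mm above the underside. Origin: centre of the underside; z up.
- clamp2 (a joint): Clamp of the middle pocket: angle, rad, positive counter-clockwise from above. Starts at 0 (within 0.03): closed, arm over the pocket (jig -x). Turns one way only, which varies per clamp and start; the other way it strikes tight after about 0.1. Free way: up to 1.45, drag 0.12 N m, stays where left, does not rise; arm clear of the drawer front from 1.15.
- clamp2_bar (a point): Centre of the black T-bar of the middle clamp, on its axis, 70 mm above the table. Bar 60 mm long (point x), 14 wide, 26 high (57 to 83 mm above the table); turns with the clamp. Below it the steel arm points along point -x, 16 mm wide, 48 mm long from the axis, 31.5 to 43.5 mm above the table, 18 mm over the drawer front when closed.
- front3: Drawer front starting in the right (jig -y) pocket (may be absent): blue wooden panel 100 (x) x 72 (y) x 18 mm, 0.1 kg, face up, flush with the jig top, 2 mm play all round. Only grippable feature: a wooden bar pull in mid face, 40 (x) x 16 (y) mm, from 18 to 54 mm above the underside. Origin: centre of the underside; z up.
- clamp3 (a joint): Clamp of the right (jig -y) pocket: angle, rad, positive counter-clockwise from above. Starts at 0 (within 0.03): closed, arm over the pocket (jig -x). Turns one way only, which varies per clamp and start; the other way it strikes tight after about 0.1. Free way: up to 1.45, drag 0.12 N m, stays where left, does not rise; arm clear of the drawer front from 1.15.
- clamp3_bar (a point): Centre of the black T-bar of the right (jig -y) clamp, on its axis, 70 mm above the table. Bar 60 mm long (point x), 14 wide, 26 high (57 to 83 mm above the table); turns with the clamp. Below it the steel arm points along point -x, 16 mm wide, 48 mm long from the axis, 31.5 to 43.5 mm above the table, 18 mm over the drawer front when closed.
- mug: White mug, 76 mm across, 90 mm high, bystander beyond the work; origin centre of its underside.
- paint_can: Closed metal paint can, 84 mm across, 100 mm high, bystander; origin centre of its underside.
- paint_dish: White ceramic paint dish, 76 mm across, 32 mm high, bystander; origin centre of its underside.
Things that resemble listed ones, but are neither listed nor needed, are in the scene too. Leave any black, pink or turquoise look-alike of the front3 alone.

How it is judged (in metres and radians):
On the way:
1. every drawer front present lies flat in the drying tray (x of front1 in the frame of tray_in between -0.06 and 0.06 m and y of front1 in the frame of tray_in between -0.13 and 0.13 m and z of front1 in the frame of tray_in between -0.004 and 0.006 m and angle between each of front1, front2, front3's own z axis and vertical below 0.1 rad and x of front2 in the frame of tray_in between -0.06 and 0.06 m and y of front2 in the frame of tray_in between -0.13 and 0.13 m and z of front2 in the frame of tray_in between -0.004 and 0.006 m and x of front3 in the frame of tray_in between -0.06 and 0.06 m and y of front3 in the frame of tray_in between -0.13 and 0.13 m and z of front3 in the frame of tray_in between -0.004 and 0.006 m), for 0.2 s.
At the end, for the whole second after the job is handed in: Every drawer front present lies at rest, face up (within 0.1 rad) on the tray's floor (underside within 6 mm of it), and all three clamps stand at closed, within 0.17 rad of 0 (all of step 1 and linear speed of each of front1, front2, front3 below 0.02 m/s and value of joint clamp1 between -0.17 and 0.17 rad and value of joint clamp2 between -0.17 and 0.17 rad and value of joint clamp3 between -0.17 and 0.17 rad); the robot touches nothing.
It fails at once if the mug is moved more than 30 mm (distance of mug from where it was at the start of the episode above 0.03 m).
It fails at once if the paint can is moved more than 30 mm (distance of paint_can from where it was at the start of the episode above 0.03 m).
It fails at once if the paint dish is moved more than 30 mm (distance of paint_dish from where it was at the start of the episode above 0.03 m).
Of front1, front2, front3 only 2 to 3 are there at a start; the rules pass over those that are not, and their reading is None.
Of stop1l, stop1r only 1 to 1 are there at a start; the rules pass over those that are not, and their reading is None.
Of stop2l, stop2r only 1 to 1 are there at a start; the rules pass over those that are not, and their reading is None.
Of stop3l, stop3r only 1 to 1 are there at a start; the rules pass over those that are not, and their reading is None.
At some moment in a run one of front1, front2, front3 may be knocked a few centimetres aside while the robot is not near it.
Once in a run the grip may slacken for a moment while it holds something.
It also fails if it takes over 210 s, if anything falls off the work surface, if the arm or the gripper's body presses on something with over 40 N, if the wrist force passes 120 N, or if a joint passes its speed limit or range.

### The arm

A 6-joint arm with a two-finger parallel gripper is mounted at the origin on the work surface. World frame = base frame: x ahead of the robot, y to its left, z up, the work surface at z = 0. Lengths are in m, angles in degrees, forces in N, time in s.
With the tool pointing down it reaches from about 0.4 to 0.825 m from the base axis. Payload 7 kg.
Tool frame: the origin (TCP) lies on the centre line of the jaws, within the pads' length; the fingertips stand 11 mm ahead of it and the grasp point (between the pads) lies 8 mm behind it; z points along the fingers, y is the line along which they close (so a half turn about z gives the same grasp; the last joint's range is limited). The gripper opens to 88 mm and grips with 3 to 60 N. Pads are 19 mm wide; open, the fingers measure 130 mm over their backs; the gripper's body (78 mm by 193 mm) begins 47 mm behind the grasp point.
Start: joints at [93.799, 20.546, 0.682, 0, -70.136, -16.507], TCP at [0.149, 0.658, 0.238] pointing down, gripper open.
Joint ranges: [-176.03, 176.03], [-82.01, 121.73], [-58.28, 71.71], [-173.87, 95.51], [-174.79, -0.11], [-173.66, 173.66]. Speed limits (degrees/s): [136.94, 136.94, 172.46, 180, 180, 180].

### API

Orientations are given as [roll, pitch, yaw] about the fixed x, y, z axes, in that order (R = Rz(yaw) Ry(pitch) Rx(roll)).
In Python, from plant import r, capture, camera_model, job gives the robot as it stands.
- The arm moves only by the tool drive_tool, never from a script. Its argument "increments" is a list that holds one entry, the list of rows, each a list of 5 numbers: the gripper's target within -1 to 1 (fully open at 1, half-way at 0, shut at -1), then the shift along the tool's x, y, z scaled (see below), then the turn about the tool's z scaled (see below). In form: [[[gripper, tx, ty, tz, roll], ...]]. A call has 1 to 5 rows; each row is the pose to reach, as a shift and turn from the pose commanded when the call began, along the tool's axes at that moment, turning the shorter way round; what a row does not reach only later rows make up. The controller multiplies each number of a shift by 120 mm and each number of a turn by 360 degrees. A row lasts 1/8 s, in which the tool goes at most 62.5 mm and 10.7 degrees, less where a joint would pass 70% of its speed; a pose out of reach is approached as far as the arm can. A call with a number of a shift or a turn outside -1 to 1 is refused whole. A call with a gripper value outside its range is refused whole. The fingers move at their own pace and stop on an object; "squeeze" is the grip in N (left out, the last holds). Time passes only in rows, so rows that repeat a pose let the fingers close. It gives the time, the measured TCP pose, the force, the opening and the grip force at its end, in the units of the state.
- r.get_state(): the state, without advancing time (a new reading comes with each control period).
- capture(name): name is "side" or "top"; returns the picture (420x560x3 uint8, red, green, blue); there is no depth.
- camera_model(name): a dict with "camera_matrix" (3x3 intrinsics, pixels), "rvec" (rotation vector, rad) and "tvec" (3), from world to camera coordinates, as OpenCV has them. Camera axes: x right, y down, z forward; pixel columns grow to the right and rows downward; lengths in m; the calibration is good to about 2 mm. A picture is of the moment at which its call begins. camera_model takes no time and is no camera call.
- job.close_job(): hands the job in; it is judged then, once.
The state is a dict: "time_s": time; "joints": joint angles; "qd": joint speeds; "joint_torque": joint torques, N m; "tcp_pos": TCP position; "eef_rot": TCP orientation; "contact_force": force on the tool from outside, world axes, zero at the start; "moment": the same for the moment, N m; "gripper_width": finger opening in m; "gripper_force": force on a finger pad.
Only numpy, scipy, OpenCV 4.12 (cv2) and the standard library are available. Lean on these libraries where they do the work, as an engineer would, in place of code of your own. Each camera call takes 0.05 s, during which the arm holds its last target. There are 200 camera calls.

## Working session

There is one attempt and no reset: what is moved stays moved. The work goes in short steps, Python scripts to look and compute and a tool call to move; the robot and the scene stay as the last step left them, time stands still between calls to the robot, and variables do not carry over. Pictures are saved under pics/ and viewed, at most 14 in all, crops included, and the job is handed in when it is done.

Besides the shell and the picture viewer there is one more tool, called as name(argument=value, ...), one argument or row to a line, values as JSON. drive_tool: Moves the arm, as the interface text tells. Its arguments: {"type":"object","properties":{"increments":{"type":"array"},"squeeze":{"type":"number"}},"required":["increments"]}

```bash
ls; mkdir -p pics; python3 - <<'E'
from plant import r,capture,camera_model
import cv2
for n in("top","side"):
    cv2.imwrite(f"pics/{n}0.png",capture(n)[:,:,::-1]); print(n,camera_model(n))
print(r.get_state())
E
```

```text
pics
top {'camera_matrix': array([[459.68691356,   0.        , 275.13404545],
       [  0.        , 459.68691356, 212.92872131],
       [  0.        ,   0.        ,   1.        ]]), 'rvec': array([ 2.15886873, -2.14764901,  0.11139432]), 'tvec': array([0.08336967, 0.54749569, 1.01155316])}
side {'camera_matrix': array([[467.27704855,   0.        , 270.19354808],
       [  0.        , 467.27704855, 214.16746345],
       [  0.        ,   0.        ,   1.        ]]), 'rvec': array([ 2.28416505, -0.91901824,  0.31356035]), 'tvec': array([-0.32498715,  0.37906984,  1.05172705])}
{'time_s': 0.1, 'joints': array([ 9.38000291e+01,  2.05865551e+01,  6.38907930e-01, -1.82280281e-02,
       -7.01365214e+01, -1.65077847e+01]), 'qd': array([ 0.04867691, -0.2092801 ,  0.09584874,  0.01301237, -0.01279969,
       -0.03272891]), 'joint_torque': array([-1.39015872e-03, -5.84159625e+01,  2.93750417e+01,  7.01545939e+00,
        1.01803994e-02, -5.11207725e-05]), 'tcp_pos': array([0.14840496, 0.65804419, 0.23672271]), 'eef_rot': array([ 1.79914431e+02, -7.48820003e-03, -1.27139562e+01]), 'contact_force': array([-0.34165699,  0.1037472 ,  0.96814573]), 'moment': array([-0.02146832,  0.04676267,  0.02563564]), 'gripper_force': 0.0, 'gripper_width': 0.08757618647875645}
```

View pics/top0.png

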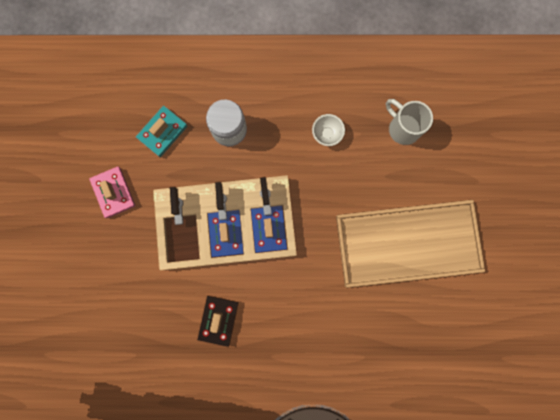

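View pics/side0.png

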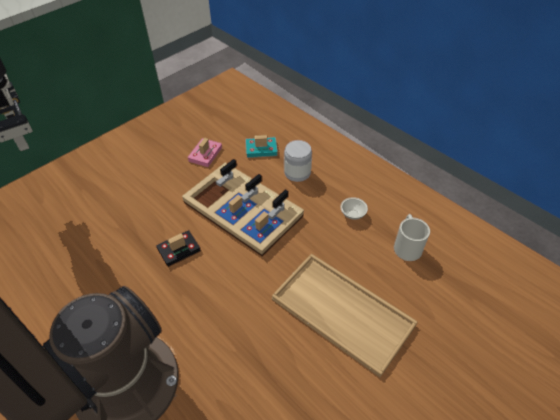

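The left pocket is empty; fronts sit in the middle pocket (pull ~(224,230)) and the right one (~(268,227)). The black bars are at ~(175,201), (220,195) and (265,191), and the tray is around (410,244). Next I measure these.

```bash
cat >h.py <<'E'
from plant import r,capture,camera_model
import cv2,numpy as np
def cast(n,px,z):
    m=camera_model(n);R,_=cv2.Rodrigues(m["rvec"]);px=np.atleast_2d(np.array(px,float))
    d=np.c_[px,np.ones(len(px))]@np.linalg.inv(m["camera_matrix"]).T@R
    c=-R.T@m["tvec"]
    return (c+d*((z-c[2])/d[:,2])[:,None])[:,:2]
def regs(mask,amin):
    cs,_=cv2.findContours(mask.astype(np.uint8),cv2.RETR_EXTERNAL,cv2.CHAIN_APPROX_NONE)
    return [c[:,0] for c in cs if cv2.contourArea(c)>=amin]
def rect(p): # metric rect: centre, sizes, angle of the long side in deg
    (c,s,a)=cv2.minAreaRect((p*1000).astype(np.float32)); 
    if s[0]<s[1]: s=s[::-1];a+=90
    return np.round(c,1),np.round(s,1),round((a+90)%180-90,1)
E
python3 - <<'E'
from h import *
I=capture("top");h=cv2.cvtColor(I,cv2.COLOR_RGB2HSV).astype(int);H,S,V=h[...,0],h[...,1],h[...,2]
def show(t,m,a,z,box=None):
    if box: k=np.zeros_like(m);k[box[1]:box[3],box[0]:box[2]]=1;m=m&k
    for c in regs(m,a): print(t,"px",c.mean(0).round(),rect(cast("top",c,z)))
show("blue",(H>105)&(H<130)&(S>120)&(V>50),300,.03)
print(I[245,310],I[190,240],I[244,410],I[260,170]);
wood=(H>12)&(H<26)&(V>150)
show("jig",wood,1500,.03,(140,165,310,280))
show("tray",wood,1500,.02,(325,190,500,300))
show("bar",(V<45),60,.083,(150,170,300,225))
pull=(H>8)&(H<26)&(V>120)
show("pull",pull,40,.066,(212,218,238,246));show("pull",pull,40,.066,(256,216,280,242))
E
python3 -c "
import cv2
i=cv2.imread('pics/top0.png')[165:280,145:310];cv2.imwrite('pics/c0.png',cv2.resize(i,None,fx=4.8,fy=4.8,interpolation=2))"
```

```text
blue px [221. 237.] (array([500.9, 200.2]), array([96.9, 68.9]), 6.6)
blue px [267. 231.] (array([511.6, 101.5]), array([97.1, 68.6]), 6.4)
[152  98  61] [145 117  84] [208 165 114] [58 35 23]
jig px [224. 221.] (array([527. , 203.5]), array([315. , 188.7]), -83.5)
tray px [409. 243.] (array([ 482.1, -217.6]), array([320.1, 169. ]), -83.4)
pull px [223. 232.] (array([500.6, 198.7]), array([39.6, 15.4]), 1.2)
pull px [268. 228.] (array([510.9, 101.3]), array([38.6, 15.2]), 6.2)
```

View pics/c0.png

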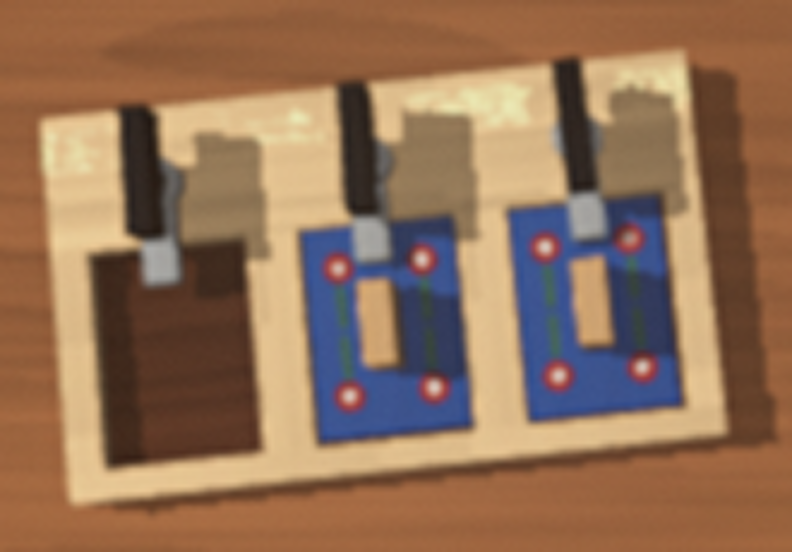

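Front 1 is absent. Jig yaw is about 6.3°; the clamp axes come out at ≈(0.580,0.209) for clamp 2 and (0.591,0.110) for clamp 3. I travel to clamp 2 first, staying high.

drive_tool(
  increments=[
    [[0, 1, 0.66, 0, 0], [0, 1, 0.66, 0, 0], [0, 1, 0.66, 0, 0]],
  ],
)

```text
time_s: 0.52
tcp_pos: [0.2499, 0.5523, 0.2377]
eef_rot: [180.0, 0.0, -12.8]
contact_force: [-0.1, 0.9, -0.7]
gripper_width: 0.0631
gripper_force: 0.0
```

drive_tool(
  increments=[
    [[0, 1, 0.66, 0, 0], [0, 1, 0.66, 0, 0], [0, 1, 0.66, 0, 0]],
  ],
)

```text
time_s: 0.9
tcp_pos: [0.3493, 0.4491, 0.2376]
eef_rot: [180.0, 0.0, -12.8]
contact_force: [-0.2, 0.9, 0.3]
gripper_width: 0.0444
gripper_force: 0.0
```

drive_tool(
  increments=[
    [[0, 1, 0.66, 0, 0], [0, 1, 0.66, 0, 0], [0, 1, 0.66, 0, 0]],
  ],
)

```text
time_s: 1.27
tcp_pos: [0.4489, 0.3458, 0.2374]
eef_rot: [180.0, 0.0, -12.8]
contact_force: [-0.3, 0.8, -0.2]
gripper_width: 0.0435
gripper_force: 0.0
```

drive_tool(
  increments=[
    [[0, 1, 0.66, 0, 0], [0, 1, 0.66, 0, 0], [0, 1, 0.66, 0, -0.05], [0, 1, 0.66, 0, -0.05]],
  ],
)

```text
time_s: 1.78
tcp_pos: [0.548, 0.2433, 0.237]
eef_rot: [180.0, 0.0, 5.5]
contact_force: [-0.2, 0.1, -0.3]
gripper_width: 0.0439
gripper_force: 0.0
```

```bash
cat >>h.py <<'E'
def go(x,y,z,yaw): # numbers for a move to x,y,z (mm), yaw
    s=r.get_state();p=s["tcp_pos"]*1000;a=np.radians(s["eef_rot"][2]);d=np.array([x,y,z])-p
    c,n=np.cos(a),np.sin(a);t=np.array([c*d[0]+n*d[1],n*d[0]-c*d[1],-d[2]])/120
    print("t",s["time_s"],"at",p.round(1),s["eef_rot"].round(1),"j6",s["joints"][5].round(1),"F",s["contact_force"].round(1),"w",round(s["gripper_width"]*1e3,1),"->",t.round(3),"roll",round(-((yaw-s["eef_rot"][2]+180)%360-180)/360,4))
E
python3 - <<'E'
from h import *
print(cast("top",[[220,195.8],[265,191]],.083)*1000, "img bars")
go(580.5,208.8,140,6.3)
I=capture("side");cv2.imwrite("pics/s1.png",I[:,:,::-1])
E
```

```text
[[578.14245465 205.69794909]
 [589.07805288 107.7978454 ]] img bars
t 1.775 at [548.  243.3 237. ] [180.    0.    5.5] j6 52.9 F [-0.2  0.1 -0.3] w 43.9 -> [0.242 0.312 0.808] roll -0.0023
```

drive_tool(
  increments=[
    [[0, 0.235, 0.32, 0, -0.002], [0, 0.235, 0.32, 0.5, -0.002], [0, 0.235, 0.32, 0.8, -0.002], [0, 0.235, 0.32, 0.8, -0.002]],
  ],
)

```text
time_s: 2.33
tcp_pos: [0.5769, 0.2079, 0.1386]
eef_rot: [179.8, 0.3, 5.9]
contact_force: [0.3, -0.3, 0.8]
gripper_width: 0.0436
gripper_force: 0.0
```

```bash
python3 -c "
from h import *
go(579.5,207.5,68,6.3)"
```

```text
t 2.325 at [576.9 207.9 138.6] [179.8   0.3   5.9] j6 57.9 F [ 0.3 -0.3  0.8] w 43.6 -> [0.021 0.006 0.589] roll -0.001
```

drive_tool(
  increments=[
    [[0, 0.02, 0, 0.3, 0], [0, 0.02, 0, 0.58, 0], [0, 0.02, 0, 0.58, 0]],
  ],
)

```text
time_s: 2.7
tcp_pos: [0.5805, 0.2088, 0.0715]
eef_rot: [179.9, 0.1, 6.0]
contact_force: [-0.5, -0.5, 0.4]
gripper_width: 0.044
gripper_force: 0.0
```

drive_tool(
  increments=[
    [[-1, 0, 0, 0, 0], [-1, 0, 0, 0, 0], [-1, 0, 0, 0, 0], [-1, 0, 0, 0, 0]],
  ],
  squeeze=15,
)

```text
time_s: 3.2
tcp_pos: [0.5815, 0.2093, 0.073]
eef_rot: [-179.9, -0.1, 6.0]
contact_force: [-1.4, 3.3, 3.2]
gripper_width: 0.0138
gripper_force: 14.9
```

drive_tool(
  increments=[
    [[-1, 0, 0, 0, 0.012], [-1, 0, 0, 0, 0.024], [-1, 0, 0, 0, 0.024]],
  ],
)

```text
time_s: 3.58
tcp_pos: [0.5814, 0.2093, 0.073]
eef_rot: [-179.9, -0.1, -2.6]
contact_force: [-3.7, 2.7, 6.1]
gripper_width: 0.0147
gripper_force: 15.7
```

```bash
python3 -c "
from h import *
go(579.5,207.5,68,6.3);print(r.get_state()['moment'],r.get_state()['gripper_force'])"
```

```text
t 3.575 at [581.4 209.3  73. ] [-1.799e+02 -1.000e-01 -2.600e+00] j6 49.6 F [-3.7  2.7  6.1] w 14.7 -> [-0.015  0.016  0.042] roll -0.0246
[1.29010312 1.20087121 0.41754474] 15.736899285111576
```

drive_tool(
  increments=[
    [[-1, 0, 0, 0, -0.024], [-1, 0, 0, 0, -0.05], [-1, 0, 0, 0, -0.06], [-1, 0, 0, 0, -0.06]],
  ],
)

```text
time_s: 4.08
tcp_pos: [0.5816, 0.2097, 0.073]
eef_rot: [-179.9, -0.1, 19.1]
contact_force: [-0.4, 2.5, 1.3]
gripper_width: 0.014
gripper_force: 1.6
```

```bash
python3 -c "
from h import *
go(579.5,207.5,68,6.3);print(r.get_state()['moment'],r.get_state()['gripper_force'])"
```

```text
t 4.075 at [581.6 209.7  73. ] [-1.799e+02 -1.000e-01  1.910e+01] j6 71.3 F [-0.4  2.5  1.3] w 14.0 -> [-0.023  0.011  0.041] roll 0.0356
[1.28996273 0.33940683 0.05425289] 1.5889282152056694
```

drive_tool(
  increments=[
    [[-1, 0, 0, 0, 0], [-1, 0, 0, 0, -0.02], [-1, 0, 0, 0, -0.045], [-1, 0, 0, 0, -0.07], [-1, 0, 0, 0, -0.09]],
  ],
)

```text
time_s: 4.7
tcp_pos: [0.5812, 0.2102, 0.0724]
eef_rot: [-180.0, -0.2, 51.7]
contact_force: [-5.8, 10.4, 3.5]
gripper_width: 0.0142
gripper_force: 14.8
```

drive_tool(
  increments=[
    [[-1, 0, 0, 0, -0.025], [-1, 0, 0, 0, -0.05], [-1, 0, 0, 0, -0.075], [-1, 0, 0, 0, -0.09], [-1, 0, 0, 0, -0.09]],
  ],
)

```text
time_s: 5.32
tcp_pos: [0.5803, 0.2102, 0.0724]
eef_rot: [-180.0, -0.1, 83.9]
contact_force: [-8.8, 10.9, 6.4]
gripper_width: 0.0139
gripper_force: 15.0
```

```bash
python3 -c "
from h import *
go(579.5,207.5,68,82);print(r.get_state()['moment'],r.get_state()['gripper_force'])"
```

```text
t 5.325 at [580.3 210.2  72.4] [-1.80e+02 -1.00e-01  8.39e+01] j6 136.0 F [-8.8 10.9  6.4] w 13.9 -> [-0.023 -0.004  0.037] roll 0.0052
[3.83647999 3.05867955 0.04707428] 14.998374581336975
```

drive_tool(
  increments=[
    [[0, 0, 0, 0, 0], [0, 0, 0, 0, 0], [0, 0, 0, -0.5, 0], [0, 0, 0, -0.8, 0.02], [0, 0, 0, -0.8, 0.04]],
  ],
)

```text
time_s: 5.95
tcp_pos: [0.5828, 0.2087, 0.1716]
eef_rot: [179.8, -0.2, 69.1]
contact_force: [-0.7, 0.3, -0.3]
gripper_width: 0.0435
gripper_force: 0.0
```

drive_tool(
  increments=[
    [[0, 0, 0, 0, 0.025], [0, 0, 0, 0, 0.05], [0, 0, 0, 0, 0.08], [0, 0, 0, 0, 0.11], [0, 0, 0, 0, 0.14]],
  ],
)

```text
time_s: 6.58
tcp_pos: [0.581, 0.2077, 0.1676]
eef_rot: [180.0, 0.0, 18.8]
contact_force: [0.2, 0.0, -0.0]
gripper_width: 0.0438
gripper_force: 0.0
```

```bash
python3 -c "
from h import *
go(501,199.7,110,6.3)
I=capture('top');cv2.imwrite('pics/t2.png',I[:,:,::-1])"
```

```text
t 6.575 at [581.  207.7 167.6] [180.    0.   18.8] j6 71.0 F [ 0.2  0.  -0. ] w 43.8 -> [-0.653 -0.152  0.48 ] roll 0.0346
```

View pics/t2.png

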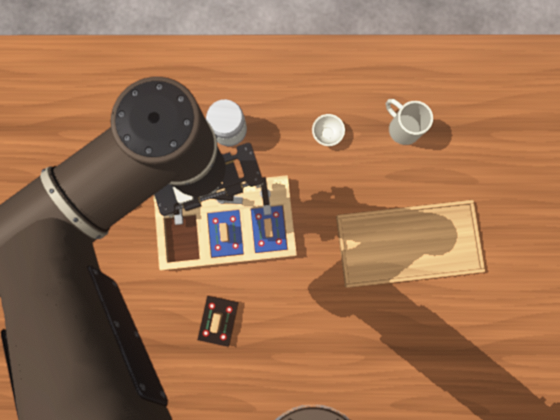

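The picture shows clamp 2's arm swung clear of the middle front, at ~(245,203). Front 2's pull is still at (223,232), so I go and grip it.

drive_tool(
  increments=[
    [[0, -0.65, -0.15, 0, 0.025], [0, -0.65, -0.15, 0.2, 0.035], [0, -0.65, -0.15, 0.48, 0.035], [0, -0.65, -0.15, 0.48, 0.035]],
  ],
)

```text
time_s: 7.12
tcp_pos: [0.5, 0.1984, 0.1085]
eef_rot: [179.8, 0.2, 6.7]
contact_force: [-0.5, 0.6, 1.0]
gripper_width: 0.0437
gripper_force: 0.0
```

```bash
python3 -c "
from h import *
go(501,199.7,45,6.3)"
```

```text
t 7.125 at [500.  198.4 108.5] [179.8   0.2   6.7] j6 54.2 F [-0.5  0.6  1. ] w 43.7 -> [ 0.009 -0.009  0.53 ] roll 0.001
```

drive_tool(
  increments=[
    [[0, 0, -0.01, 0.3, 0], [0, 0, -0.01, 0.53, 0], [0, 0, -0.01, 0.53, 0]],
  ],
)

```text
time_s: 7.5
tcp_pos: [0.5011, 0.2003, 0.0461]
eef_rot: [179.9, 0.1, 6.6]
contact_force: [0.2, -0.1, 1.2]
gripper_width: 0.0438
gripper_force: 0.0
```

drive_tool(
  increments=[
    [[-1, 0, 0, 0, 0], [-1, 0, 0, 0, 0], [-1, 0, 0, 0, 0], [-1, 0, 0, 0, 0]],
  ],
  squeeze=30,
)

```text
time_s: 8.0
tcp_pos: [0.5017, 0.2013, 0.0476]
eef_rot: [-180.0, -0.1, 6.6]
contact_force: [-0.5, -0.1, 6.2]
gripper_width: 0.0159
gripper_force: 30.0
```

drive_tool(
  increments=[
    [[-1, 0, 0, -0.1, 0], [-1, 0, 0, -0.25, 0], [-1, 0, 0, -0.5, 0], [-1, 0, 0, -0.8, 0], [-1, 0, 0, -0.8, 0]],
  ],
)

```text
time_s: 8.62
tcp_pos: [0.5029, 0.2022, 0.1463]
eef_rot: [-179.8, -0.3, 6.6]
contact_force: [-0.0, -0.1, -0.7]
gripper_width: 0.0161
gripper_force: 30.0
```

```bash
python3 -c "
from h import *
a=np.radians(6.5);x=482.1-70*-np.sin(a)*-1*-1 
x,y=482.1+70*np.sin(a),-217.6-70*np.cos(a);print(x,y,482.1-60*np.sin(a),-217.6+60*np.cos(a))
go(x,y,140,6.5)"
```

```text
490.0242249637535 -287.15002989736115 475.3078071739256 -157.98568865940473
t 8.625 at [502.9 202.2 146.3] [-179.8   -0.3    6.6] j6 53.9 F [-0.  -0.1 -0.7] w 16.1 -> [-0.573  4.039  0.053] roll 0.0002
```

drive_tool(
  increments=[
    [[-1, 0, 0.3, -0.3, 0], [-1, -0.12, 0.81, -0.3, 0], [-1, -0.12, 0.81, -0.3, 0]],
  ],
)

```text
time_s: 9.0
tcp_pos: [0.4966, 0.0997, 0.1787]
eef_rot: [-180.0, 0.1, 6.3]
contact_force: [0.1, 0.0, -1.0]
gripper_width: 0.0156
gripper_force: 30.0
```

drive_tool(
  increments=[
    [[-1, -0.06, 0.4, 0, 0], [-1, -0.12, 0.81, 0, 0], [-1, -0.12, 0.81, 0, 0]],
  ],
)

```text
time_s: 9.38
tcp_pos: [0.494, 0.0024, 0.1782]
eef_rot: [180.0, 0.1, 6.4]
contact_force: [-0.3, 0.1, -1.4]
gripper_width: 0.0155
gripper_force: 30.0
```

drive_tool(
  increments=[
    [[-1, -0.06, 0.4, 0, 0], [-1, -0.12, 0.81, 0, 0], [-1, -0.12, 0.81, 0, 0]],
  ],
)

```text
time_s: 9.75
tcp_pos: [0.4912, -0.0951, 0.1782]
eef_rot: [-180.0, 0.1, 6.4]
contact_force: [0.0, 0.3, -0.9]
gripper_width: 0.0158
gripper_force: 30.0
```

drive_tool(
  increments=[
    [[-1, -0.06, 0.4, 0, 0], [-1, -0.12, 0.81, 0, 0], [-1, -0.12, 0.81, 0, 0]],
  ],
)

```text
time_s: 10.12
tcp_pos: [0.4884, -0.1929, 0.1781]
eef_rot: [-180.0, 0.1, 6.4]
contact_force: [0.7, 0.9, -1.0]
gripper_width: 0.0157
gripper_force: 30.0
```

drive_tool(
  increments=[
    [[-1, -0.06, 0.4, 0, 0], [-1, -0.09, 0.8, 0, 0], [-1, -0.09, 0.8, 0, 0], [-1, -0.09, 0.8, 0, 0]],
  ],
)

```text
time_s: 10.62
tcp_pos: [0.4889, -0.2871, 0.1783]
eef_rot: [-180.0, 0.0, 6.6]
contact_force: [0.6, 0.6, -1.0]
gripper_width: 0.0158
gripper_force: 30.0
```

```bash
python3 - <<'E'
from h import *
go(490,-287,75,6.5)
I=capture("side");cv2.imwrite("pics/s3.png",I[:,:,::-1])
E
```

```text
t 10.625 at [ 488.9 -287.1  178.3] [-180.     0.     6.6] j6 107.2 F [ 0.6  0.6 -1. ] w 15.8 -> [ 0.009 -0.     0.861] roll 0.0002
```

View pics/s3.png

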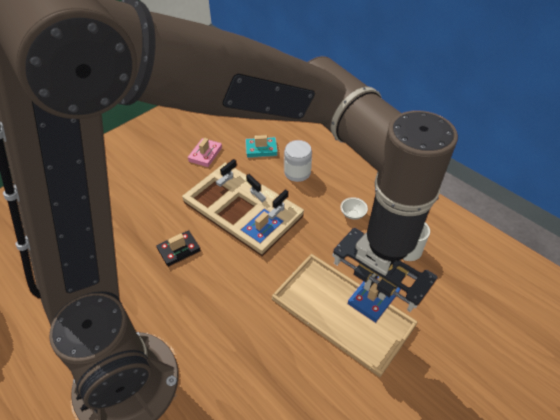

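Front 2 hangs level over the tray at ~(373,300), and clamp 2 reads open at ~(254,186). I lower it.

drive_tool(
  increments=[
    [[-1, 0.01, 0, 0.3, 0], [-1, 0.01, 0, 0.6, 0], [-1, 0.01, 0, 0.95, 0], [-1, 0.01, 0, 0.95, 0], [-1, 0.01, 0, 0.95, 0]],
  ],
)

```text
time_s: 11.3
tcp_pos: [0.491, -0.2878, 0.0662]
eef_rot: [179.9, -0.1, 6.6]
contact_force: [0.6, -0.1, -1.1]
gripper_width: 0.0158
gripper_force: 30.0
```

drive_tool(
  increments=[
    [[-1, 0, 0, 0.05, 0], [-1, 0, 0, 0.08, 0], [-1, 0, 0, 0.11, 0], [-1, 0, 0, 0.11, 0]],
  ],
)

```text
time_s: 11.8
tcp_pos: [0.4896, -0.2883, 0.0514]
eef_rot: [-180.0, 0.0, 6.5]
contact_force: [0.3, -0.8, -1.5]
gripper_width: 0.016
gripper_force: 30.0
```

drive_tool(
  increments=[
    [[-1, 0, 0, 0.02, 0], [-1, 0, 0, 0.035, 0], [-1, 0, 0, 0.05, 0], [-1, 0, 0, 0.05, 0]],
  ],
)

```text
time_s: 12.3
tcp_pos: [0.4897, -0.2882, 0.0454]
eef_rot: [-180.0, 0.0, 6.5]
contact_force: [-0.7, -0.0, -0.7]
gripper_width: 0.0161
gripper_force: 30.0
```

drive_tool(
  increments=[
    [[-1, 0, 0, 0.015, 0], [-1, 0, 0, 0.03, 0], [-1, 0, 0, 0.03, 0]],
  ],
)

```text
time_s: 12.68
tcp_pos: [0.49, -0.2883, 0.0436]
eef_rot: [180.0, -0.0, 6.6]
contact_force: [-4.5, 3.8, 15.2]
gripper_width: 0.0158
gripper_force: 30.0
```

Touchdown at TCP z ≈ 0.0436. I release and rise, then go to clamp 3.

drive_tool(
  increments=[
    [[0, 0, 0, 0, 0], [0, 0, 0, 0, 0], [0, 0, 0, -0.5, 0], [0, 0, 0, -1, 0], [0, 0, 0, -1, 0]],
  ],
)

```text
time_s: 13.3
tcp_pos: [0.4928, -0.2893, 0.1672]
eef_rot: [179.8, -0.5, 6.6]
contact_force: [-0.2, -0.1, -1.7]
gripper_width: 0.0438
gripper_force: 0.0
```

```bash
python3 - <<'E'
from h import *
go(591,111,140,6.3)
I=capture("top");cv2.imwrite("pics/t4.png",I[:,:,::-1])
E
```

```text
t 13.3 at [ 492.8 -289.3  167.2] [179.8  -0.5   6.6] j6 107.3 F [-0.2 -0.1 -1.7] w 43.8 -> [ 1.196 -3.22   0.226] roll 0.0008
```

View pics/t4.png

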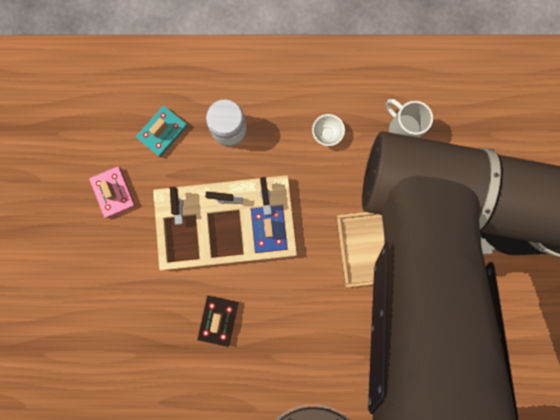

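Clamp 2 lies open, bar ~(220,197), arm to the right. Front 3 is in place at (268,230). Now to clamp 3.

drive_tool(
  increments=[
    [[0, 0.15, -0.4, 0, 0], [0, 0.3, -0.8, 0, 0], [0, 0.3, -0.8, 0, 0]],
  ],
)

```text
time_s: 13.72
tcp_pos: [0.5146, -0.1862, 0.1606]
eef_rot: [-180.0, 0.1, 6.7]
contact_force: [-0.0, 0.1, -0.3]
gripper_width: 0.0437
gripper_force: 0.0
```

drive_tool(
  increments=[
    [[0, 0.15, -0.4, 0, 0], [0, 0.3, -0.8, 0, 0], [0, 0.3, -0.8, 0, 0]],
  ],
)

```text
time_s: 14.1
tcp_pos: [0.5396, -0.0874, 0.1608]
eef_rot: [-180.0, 0.1, 6.7]
contact_force: [-0.1, -0.5, -0.4]
gripper_width: 0.0434
gripper_force: 0.0
```

drive_tool(
  increments=[
    [[0, 0.15, -0.4, 0, 0], [0, 0.3, -0.8, 0, 0], [0, 0.3, -0.8, 0, 0]],
  ],
)

```text
time_s: 14.48
tcp_pos: [0.5646, 0.0116, 0.1608]
eef_rot: [180.0, 0.1, 6.7]
contact_force: [-0.6, -0.0, -0.7]
gripper_width: 0.0438
gripper_force: 0.0
```

drive_tool(
  increments=[
    [[0, 0.15, -0.4, 0, 0], [0, 0.3, -0.8, 0, 0], [0, 0.3, -0.8, 0.2, 0], [0, 0.3, -0.8, 0.2, 0]],
  ],
)

```text
time_s: 14.98
tcp_pos: [0.5874, 0.108, 0.1353]
eef_rot: [179.9, 0.3, 6.5]
contact_force: [0.0, 0.1, -0.1]
gripper_width: 0.0435
gripper_force: 0.0
```

```bash
python3 -c "
from h import *
go(591,111,72,6.3)"
```

```text
t 14.975 at [587.4 108.  135.3] [179.9   0.3   6.5] j6 67.4 F [ 0.   0.1 -0.1] w 43.5 -> [ 0.033 -0.021  0.528] roll 0.0006
```

drive_tool(
  increments=[
    [[0, 0.022, -0.01, 0.25, 0], [0, 0.022, -0.01, 0.52, 0], [0, 0.022, -0.01, 0.52, 0]],
  ],
)

```text
time_s: 15.35
tcp_pos: [0.59, 0.1089, 0.0738]
eef_rot: [179.9, 0.3, 6.4]
contact_force: [-0.2, -0.4, 0.1]
gripper_width: 0.044
gripper_force: 0.0
```

drive_tool(
  increments=[
    [[-1, 0, 0, 0, 0], [-1, 0, 0, 0, 0], [-1, 0, 0, 0, 0], [-1, 0, 0, 0, 0]],
  ],
  squeeze=15,
)

```text
time_s: 15.85
tcp_pos: [0.5921, 0.1101, 0.0766]
eef_rot: [179.9, -0.0, 6.6]
contact_force: [0.1, -5.9, 4.3]
gripper_width: 0.0138
gripper_force: 15.0
```

drive_tool(
  increments=[
    [[-1, 0, 0, 0, -0.012], [-1, 0, 0, 0, -0.024], [-1, 0, 0, 0, -0.024]],
  ],
)

```text
time_s: 16.23
tcp_pos: [0.5917, 0.11, 0.0765]
eef_rot: [179.9, 0.0, 15.2]
contact_force: [-0.7, -5.0, 4.9]
gripper_width: 0.0144
gripper_force: 15.6
```

```bash
python3 -c "
from h import *
go(591,111,72,6.3);print(r.get_state()['moment'],r.get_state()['gripper_force'])"
```

```text
t 16.225 at [591.7 110.   76.5] [179.9   0.   15.2] j6 76.0 F [-0.7 -5.   4.9] w 14.4 -> [-0.004 -0.009  0.038] roll 0.0248
[-2.25596912  0.00233071 -0.37779377] 15.576887938077562
```

Counter-clockwise jams, so I turn it clockwise.

drive_tool(
  increments=[
    [[-1, 0, 0, 0, 0.024], [-1, 0, 0, 0, 0.048], [-1, 0, 0, 0, 0.072], [-1, 0, 0, 0, 0.096], [-1, 0, 0, 0, 0.12]],
  ],
)

```text
time_s: 16.85
tcp_pos: [0.5919, 0.1097, 0.0765]
eef_rot: [179.9, -0.1, -28.3]
contact_force: [0.8, -8.3, 4.6]
gripper_width: 0.0136
gripper_force: 15.0
```

drive_tool(
  increments=[
    [[-1, 0, 0, 0, 0.024], [-1, 0, 0, 0, 0.048], [-1, 0, 0, 0, 0.072], [-1, 0, 0, 0, 0.096], [-1, 0, 0, 0, 0.105]],
  ],
)

```text
time_s: 17.48
tcp_pos: [0.5915, 0.1094, 0.0766]
eef_rot: [179.9, -0.1, -66.0]
contact_force: [-0.6, -7.4, 5.3]
gripper_width: 0.014
gripper_force: 15.0
```

```bash
python3 -c "
from h import *
go(591,111,72,-67);print(r.get_state()['moment'],r.get_state()['gripper_force'])"
```

```text
t 17.475 at [591.5 109.4  76.6] [ 1.799e+02 -1.000e-01 -6.600e+01] j6 -5.2 F [-0.6 -7.4  5.3] w 14.0 -> [-0.014 -0.001  0.038] roll 0.0028
[-3.13696272 -0.01599322  0.13720171] 15.011095851659775
```

drive_tool(
  increments=[
    [[0, 0, 0, 0, 0], [0, 0, 0, 0, 0], [0, 0, 0, -0.5, 0], [0, 0, 0, -0.7, -0.02], [0, 0, 0, -0.7, -0.04]],
  ],
)

```text
time_s: 18.1
tcp_pos: [0.593, 0.1121, 0.1624]
eef_rot: [-179.7, -0.1, -51.1]
contact_force: [0.5, -0.1, -0.6]
gripper_width: 0.0437
gripper_force: 0.0
```

drive_tool(
  increments=[
    [[0, 0, 0, 0, -0.028], [0, 0, 0, 0, -0.056], [0, 0, 0, 0, -0.084], [0, 0, 0, 0, -0.112], [0, 0, 0, 0, -0.14]],
  ],
)

```text
time_s: 18.73
tcp_pos: [0.5916, 0.1116, 0.1596]
eef_rot: [-180.0, -0.0, -0.6]
contact_force: [0.4, 0.2, 0.4]
gripper_width: 0.0439
gripper_force: 0.0
```

```bash
python3 - <<'E'
from h import *
I=capture("top");h=cv2.cvtColor(I,cv2.COLOR_RGB2HSV).astype(int);H,S,V=h[...,0],h[...,1],h[...,2]
for c in regs((H>105)&(H<130)&(S>120)&(V>40),150): print(c.mean(0).round(),rect(cast("top",c,.03)))
m=(H>8)&(H<26)&(V>120);k=np.zeros_like(m);k[216:244,254:282]=1
for c in regs(m&k,40): print("pull",c.mean(0).round(),rect(cast("top",c,.066)))
go(511.6,102,110,6.3)
E
```

```text
[440. 240.] (array([ 488.1, -286. ]), array([94.3, 68.9]), 6.6)
[269. 228.] (array([511.6, 101.4]), array([96.6, 68.9]), 6.3)
pull [268. 228.] (array([510.8, 101.2]), array([38.8, 15.5]), 6.2)
t 18.775 at [591.6 111.6 159.5] [-1.8e+02 -0.0e+00 -1.0e-01] j6 60.6 F [ 0.2 -0.3 -0.6] w 43.9 -> [-0.666  0.081  0.413] roll -0.0179
```

drive_tool(
  increments=[
    [[0, -0.66, 0.08, 0, -0.018], [0, -0.66, 0.08, 0.2, -0.018], [0, -0.66, 0.08, 0.42, -0.018], [0, -0.66, 0.08, 0.42, -0.018]],
  ],
)

```text
time_s: 19.27
tcp_pos: [0.511, 0.1026, 0.1079]
eef_rot: [179.9, 0.2, 5.4]
contact_force: [1.3, -0.0, -0.0]
gripper_width: 0.0444
gripper_force: 0.0
```

```bash
python3 -c "
from h import *
go(511.6,101.7,45,6.3)"
```

```text
t 19.275 at [511.  102.6 107.9] [179.9   0.2   5.4] j6 62.5 F [ 1.3 -0.  -0. ] w 44.4 -> [0.004 0.008 0.525] roll -0.0026
```

drive_tool(
  increments=[
    [[0, 0, 0.01, 0.3, -0.002], [0, 0, 0.01, 0.525, -0.002], [0, 0, 0.01, 0.525, -0.002]],
  ],
)

```text
time_s: 19.65
tcp_pos: [0.5119, 0.1014, 0.0454]
eef_rot: [179.9, 0.2, 6.1]
contact_force: [-0.1, 0.2, -0.6]
gripper_width: 0.0437
gripper_force: 0.0
```

drive_tool(
  increments=[
    [[-1, 0, 0, 0, 0], [-1, 0, 0, 0, 0], [-1, 0, 0, 0, 0], [-1, 0, 0, 0, 0]],
  ],
  squeeze=30,
)

```text
time_s: 20.15
tcp_pos: [0.5128, 0.102, 0.047]
eef_rot: [-180.0, -0.1, 6.2]
contact_force: [-2.1, -0.4, 6.3]
gripper_width: 0.0155
gripper_force: 30.0
```

drive_tool(
  increments=[
    [[-1, 0, 0, -0.1, 0], [-1, 0, 0, -0.25, 0], [-1, 0, 0, -0.5, 0], [-1, 0, 0, -0.9, 0], [-1, 0, 0, -0.9, 0]],
  ],
)

```text
time_s: 20.78
tcp_pos: [0.5145, 0.1028, 0.1586]
eef_rot: [-179.9, -0.4, 6.2]
contact_force: [-0.7, 0.2, -1.4]
gripper_width: 0.0156
gripper_force: 30.0
```

```bash
python3 -c "
from h import *
go(475.3,-158,75,6.5)"
```

```text
t 20.775 at [514.5 102.8 158.6] [-179.9   -0.4    6.2] j6 63.4 F [-0.7  0.2 -1.4] w 15.6 -> [-0.561  2.125  0.697] roll -0.0008
```

drive_tool(
  increments=[
    [[-1, -0.1, 0.35, 0, 0], [-1, -0.185, 0.71, 0, 0], [-1, -0.185, 0.71, 0, 0]],
  ],
)

```text
time_s: 21.15
tcp_pos: [0.4981, 0.0124, 0.1539]
eef_rot: [180.0, 0.1, 6.0]
contact_force: [-0.7, 0.7, -2.0]
gripper_width: 0.016
gripper_force: 30.0
```

drive_tool(
  increments=[
    [[-1, -0.1, 0.35, 0, 0], [-1, -0.185, 0.71, 0, 0], [-1, -0.185, 0.71, 0, 0]],
  ],
)

```text
time_s: 21.52
tcp_pos: [0.4858, -0.0741, 0.1539]
eef_rot: [180.0, 0.1, 6.0]
contact_force: [0.0, -0.6, -1.4]
gripper_width: 0.016
gripper_force: 30.0
```

drive_tool(
  increments=[
    [[-1, -0.1, 0.35, 0, 0], [-1, -0.185, 0.71, 0, 0], [-1, -0.185, 0.71, 0, 0], [-1, -0.185, 0.71, 0, 0]],
  ],
)

```text
time_s: 22.02
tcp_pos: [0.4739, -0.159, 0.154]
eef_rot: [-180.0, 0.0, 6.2]
contact_force: [0.4, -0.1, -2.1]
gripper_width: 0.016
gripper_force: 30.0
```

```bash
python3 - <<'E'
from h import *
go(475.3,-158,64,6.5)
I=capture("side");cv2.imwrite("pics/s5.png",I[:,:,::-1])
E
```

```text
t 22.025 at [ 473.9 -159.   154. ] [-180.     0.     6.2] j6 92.2 F [ 0.4 -0.1 -2.1] w 16.0 -> [ 0.013 -0.007  0.75 ] roll -0.0009
```

View pics/s5.png

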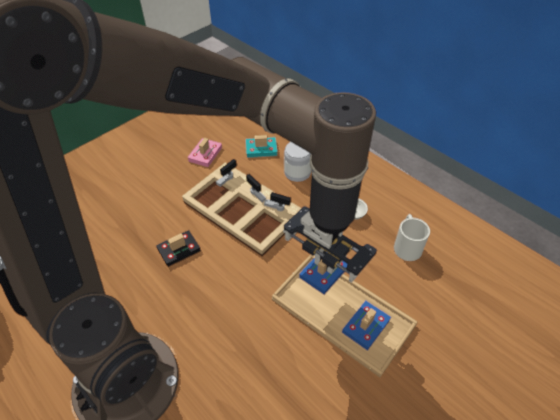

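Front 2 lies flat at ~(367,322) and front 3 hangs above the free half of the tray at ~(322,275). I lower it.

drive_tool(
  increments=[
    [[-1, 0.01, 0, 0.3, 0], [-1, 0.01, 0, 0.55, 0], [-1, 0.01, 0, 0.75, 0], [-1, 0.01, 0, 0.75, 0], [-1, 0.01, 0, 0.75, 0]],
  ],
)

```text
time_s: 22.7
tcp_pos: [0.4758, -0.1588, 0.065]
eef_rot: [180.0, -0.1, 6.3]
contact_force: [0.2, -0.2, -0.9]
gripper_width: 0.0158
gripper_force: 30.0
```

drive_tool(
  increments=[
    [[-1, 0, 0, 0.05, 0], [-1, 0, 0, 0.09, 0], [-1, 0, 0, 0.13, 0], [-1, 0, 0, 0.13, 0]],
  ],
)

```text
time_s: 23.2
tcp_pos: [0.4745, -0.1595, 0.0482]
eef_rot: [-180.0, 0.0, 6.2]
contact_force: [-0.0, -0.2, -0.7]
gripper_width: 0.0155
gripper_force: 30.0
```

drive_tool(
  increments=[
    [[-1, 0, 0, 0.015, 0], [-1, 0, 0, 0.03, 0], [-1, 0, 0, 0.03, 0]],
  ],
)

```text
time_s: 23.58
tcp_pos: [0.4748, -0.1594, 0.0449]
eef_rot: [-180.0, 0.0, 6.2]
contact_force: [-0.2, -1.0, -0.7]
gripper_width: 0.0158
gripper_force: 30.0
```

drive_tool(
  increments=[
    [[-1, 0, 0, 0.015, 0], [-1, 0, 0, 0.025, 0], [-1, 0, 0, 0.025, 0]],
  ],
)

```text
time_s: 23.95
tcp_pos: [0.475, -0.1594, 0.0429]
eef_rot: [180.0, -0.0, 6.2]
contact_force: [-4.0, 2.3, 12.6]
gripper_width: 0.016
gripper_force: 30.0
```

drive_tool(
  increments=[
    [[0, 0, 0, 0, 0], [0, 0, 0, 0, 0], [0, 0, 0, -0.5, 0], [0, 0, 0, -0.95, 0], [0, 0, 0, -0.95, 0]],
  ],
)

```text
time_s: 24.58
tcp_pos: [0.4777, -0.1596, 0.1603]
eef_rot: [179.9, -0.5, 6.2]
contact_force: [-0.9, 0.7, -0.5]
gripper_width: 0.0437
gripper_force: 0.0
```

```bash
python3 -c "
from h import *
go(591.5,110,140,-66)"
```

```text
t 24.575 at [ 477.7 -159.6  160.3] [179.9  -0.5   6.2] j6 92.2 F [-0.9  0.7 -0.5] w 43.7 -> [ 1.186 -2.131  0.169] roll 0.2006
```

drive_tool(
  increments=[
    [[0, 0.2, -0.35, 0, 0], [0, 0.395, -0.71, 0, 0], [0, 0.395, -0.71, 0, 0]],
  ],
)

```text
time_s: 24.95
tcp_pos: [0.5137, -0.0674, 0.1553]
eef_rot: [180.0, 0.0, 6.4]
contact_force: [-0.9, -0.4, -0.1]
gripper_width: 0.0434
gripper_force: 0.0
```

drive_tool(
  increments=[
    [[0, 0.2, -0.35, 0, 0], [0, 0.395, -0.71, 0, 0], [0, 0.395, -0.71, 0, 0]],
  ],
)

```text
time_s: 25.32
tcp_pos: [0.5515, 0.022, 0.1551]
eef_rot: [180.0, 0.0, 6.3]
contact_force: [-0.2, -0.9, 0.1]
gripper_width: 0.0434
gripper_force: 0.0
```

drive_tool(
  increments=[
    [[0, 0.2, -0.35, 0, 0.02], [0, 0.395, -0.71, 0, 0.04], [0, 0.395, -0.71, 0, 0.065], [0, 0.395, -0.71, 0, 0.09], [0, 0.395, -0.71, 0, 0.11]],
  ],
)

```text
time_s: 25.95
tcp_pos: [0.5881, 0.1089, 0.1551]
eef_rot: [179.9, 0.1, -33.7]
contact_force: [-0.0, 0.2, -0.0]
gripper_width: 0.0437
gripper_force: 0.0
```

drive_tool(
  increments=[
    [[0, 0, 0, 0, 0.028], [0, 0, 0, 0, 0.056], [0, 0, 0, 0, 0.08], [0, 0, 0, 0, 0.09], [0, 0, 0, 0, 0.09]],
  ],
)

```text
time_s: 26.58
tcp_pos: [0.5882, 0.1089, 0.1554]
eef_rot: [179.9, 0.0, -65.8]
contact_force: [0.6, -0.4, -0.2]
gripper_width: 0.044
gripper_force: 0.0
```

```bash
python3 - <<'E'
from h import *
go(591.5,110,76,-66)
I=capture("top");cv2.imwrite("pics/t6.png",I[:,:,::-1])
E
```

```text
t 26.575 at [588.2 108.9 155.4] [179.9   0.  -65.8] j6 -5.0 F [ 0.6 -0.4 -0.2] w 44.0 -> [ 0.003 -0.029  0.661] roll 0.0005
```

View pics/t6.png

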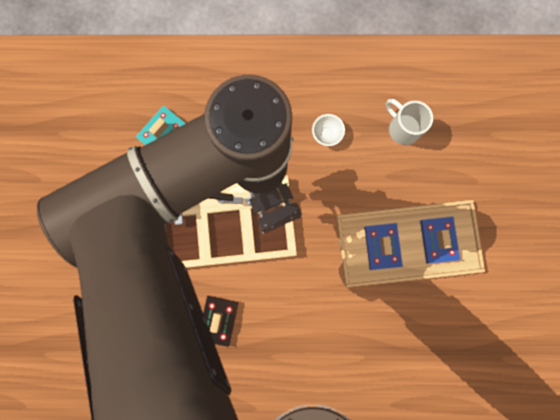

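Both fronts lie flat in the tray at ~(382,247) and (440,240). Now I close clamp 3.

drive_tool(
  increments=[
    [[0, 0.01, -0.025, 0.3, 0], [0, 0.01, -0.025, 0.67, 0], [0, 0.01, -0.025, 0.67, 0]],
  ],
)

```text
time_s: 27.0
tcp_pos: [0.5894, 0.1086, 0.0724]
eef_rot: [179.6, -0.0, -65.8]
contact_force: [-0.6, 1.2, 0.7]
gripper_width: 0.0439
gripper_force: 0.0
```

drive_tool(
  increments=[
    [[-1, 0, 0, 0, 0], [-1, 0, 0, 0, 0], [-1, 0, 0, 0, 0], [-1, 0, 0, 0, 0]],
  ],
  squeeze=15,
)

```text
time_s: 27.5
tcp_pos: [0.5913, 0.1098, 0.0765]
eef_rot: [180.0, -0.0, -65.8]
contact_force: [-5.0, -0.8, 6.5]
gripper_width: 0.014
gripper_force: 15.0
```

drive_tool(
  increments=[
    [[-1, 0, 0, 0, -0.024], [-1, 0, 0, 0, -0.048], [-1, 0, 0, 0, -0.072], [-1, 0, 0, 0, -0.096], [-1, 0, 0, 0, -0.12]],
  ],
)

```text
time_s: 28.12
tcp_pos: [0.5914, 0.1098, 0.0765]
eef_rot: [180.0, 0.0, -22.3]
contact_force: [-5.5, -0.5, 6.7]
gripper_width: 0.0134
gripper_force: 15.0
```

drive_tool(
  increments=[
    [[-1, 0, 0, 0, -0.024], [-1, 0, 0, 0, -0.048], [-1, 0, 0, 0, -0.072], [-1, 0, 0, 0, -0.081], [-1, 0, 0, 0, -0.081]],
  ],
)

```text
time_s: 28.75
tcp_pos: [0.5914, 0.1099, 0.0765]
eef_rot: [180.0, 0.0, 6.6]
contact_force: [-5.2, -2.4, 5.9]
gripper_width: 0.0136
gripper_force: 15.0
```

```bash
python3 -c "
from h import *
go(591.5,110,76,6.5);print(r.get_state()['moment'],r.get_state()['gripper_force'])"
```

```text
t 28.75 at [591.4 109.9  76.5] [180.    0.    6.6] j6 67.5 F [-5.2 -2.4  5.9] w 13.6 -> [ 0.001 -0.001  0.005] roll 0.0003
[-0.29544656  1.42800975  0.0858692 ] 15.00397190451622
```

drive_tool(
  increments=[
    [[0, 0, 0, 0, 0], [0, 0, 0, 0, 0], [0, 0, 0, -0.4, 0], [0, 0, 0, -0.65, 0], [0, 0, 0, -0.65, 0]],
  ],
)

```text
time_s: 29.38
tcp_pos: [0.5936, 0.1108, 0.1565]
eef_rot: [-179.9, -0.3, 6.6]
contact_force: [-0.0, 0.4, -0.3]
gripper_width: 0.0438
gripper_force: 0.0
```

drive_tool(
  increments=[
    [[0, 0, -0.42, 0, 0], [0, 0, -0.84, 0, -0.02], [0, 0, -0.84, 0, -0.048], [0, 0, -0.84, 0, -0.076], [0, 0, -0.84, 0, -0.1]],
  ],
)

```text
time_s: 30.0
tcp_pos: [0.5799, 0.2104, 0.1524]
eef_rot: [-180.0, 0.1, 42.9]
contact_force: [-0.6, 0.6, 0.3]
gripper_width: 0.0438
gripper_force: 0.0
```

drive_tool(
  increments=[
    [[0, 0, 0, 0, -0.028], [0, 0, 0, 0, -0.056], [0, 0, 0, 0, -0.084], [0, 0, 0, 0, -0.112], [0, 0, 0, 0, -0.115]],
  ],
)

```text
time_s: 30.62
tcp_pos: [0.5801, 0.2101, 0.1526]
eef_rot: [-179.9, 0.0, 83.9]
contact_force: [0.1, 0.2, -0.2]
gripper_width: 0.0439
gripper_force: 0.0
```

```bash
python3 -c "
from h import *
go(580.8,210,72.5,83.9)"
```

```text
t 30.625 at [580.1 210.1 152.6] [-179.9    0.    83.9] j6 135.9 F [ 0.1  0.2 -0.2] w 43.9 -> [-0.     0.006  0.668] roll 0.0001
```

drive_tool(
  increments=[
    [[0, 0, 0, 0.3, 0], [0, 0, 0, 0.65, 0], [0, 0, 0, 0.65, 0]],
  ],
)

```text
time_s: 31.0
tcp_pos: [0.5782, 0.2088, 0.0722]
eef_rot: [-179.7, 0.3, 83.7]
contact_force: [0.2, -0.1, -0.4]
gripper_width: 0.0436
gripper_force: 0.0
```

drive_tool(
  increments=[
    [[-1, 0, 0, 0, 0], [-1, 0, 0, 0, 0], [-1, 0, 0, 0, 0], [-1, 0, 0, 0, 0]],
  ],
  squeeze=15,
)

```text
time_s: 31.5
tcp_pos: [0.5803, 0.2106, 0.0766]
eef_rot: [180.0, -0.1, 83.9]
contact_force: [-3.8, 1.5, 5.2]
gripper_width: 0.0138
gripper_force: 15.0
```

drive_tool(
  increments=[
    [[-1, 0, 0, 0, 0.024], [-1, 0, 0, 0, 0.048], [-1, 0, 0, 0, 0.072], [-1, 0, 0, 0, 0.096], [-1, 0, 0, 0, 0.12]],
  ],
)

```text
time_s: 32.12
tcp_pos: [0.5811, 0.2102, 0.0766]
eef_rot: [180.0, -0.1, 40.5]
contact_force: [2.0, -1.5, 2.3]
gripper_width: 0.014
gripper_force: 15.0
```

drive_tool(
  increments=[
    [[-1, 0, 0, 0, 0.024], [-1, 0, 0, 0, 0.048], [-1, 0, 0, 0, 0.072], [-1, 0, 0, 0, 0.096], [-1, 0, 0, 0, 0.096]],
  ],
)

```text
time_s: 32.75
tcp_pos: [0.5814, 0.2095, 0.0766]
eef_rot: [180.0, -0.1, 6.1]
contact_force: [3.1, -4.5, 2.0]
gripper_width: 0.0139
gripper_force: 15.0
```

drive_tool(
  increments=[
    [[0, 0, 0, 0, 0], [0, 0, 0, 0, 0], [0, 0, 0, -0.4, 0], [0, 0, 0, -0.9, 0], [0, 0, 0, -0.9, 0]],
  ],
)

```text
time_s: 33.38
tcp_pos: [0.583, 0.212, 0.1893]
eef_rot: [-179.8, -0.5, 6.2]
contact_force: [-0.3, 0.4, -1.5]
gripper_width: 0.0433
gripper_force: 0.0
```

drive_tool(
  increments=[
    [[0, 0, -0.5, -0.4, 0], [0, 0, -1, -0.4, 0], [0, 0, -1, -0.4, 0]],
  ],
)

```text
time_s: 33.75
tcp_pos: [0.5669, 0.3332, 0.2316]
eef_rot: [-179.9, -0.0, 6.4]
contact_force: [-0.4, -0.2, -1.1]
gripper_width: 0.0438
gripper_force: 0.0
```

drive_tool(
  increments=[
    [[0, 0, -0.5, 0, 0], [0, 0, -1, 0, 0], [0, 0, -1, 0, 0], [0, 0, -1, 0, 0]],
  ],
)

```text
time_s: 34.25
tcp_pos: [0.5542, 0.4486, 0.2304]
eef_rot: [179.9, 0.1, 6.2]
contact_force: [0.2, -1.3, -0.4]
gripper_width: 0.0438
gripper_force: 0.0
```

```bash
python3 - <<'E'
from h import *
I=capture("top");h=cv2.cvtColor(I,cv2.COLOR_RGB2HSV).astype(int);H,S,V=h[...,0],h[...,1],h[...,2]
for c in regs((H>105)&(H<130)&(S>120)&(V>40),150): print(c.mean(0).round(),rect(cast("top",c,.026)))
cv2.imwrite("pics/t7.png",I[:,:,::-1])
cv2.imwrite("pics/s7.png",capture("side")[:,:,::-1])
E
```

```text
[384. 246.] (array([ 473.3, -158.1]), array([95.5, 70.3]), 6.2)
[442. 239.] (array([ 488.6, -286.2]), array([95.4, 71.7]), 6.6)
```

View pics/t7.png

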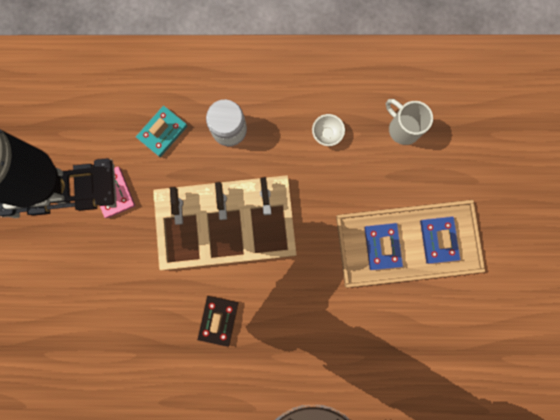

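View pics/s7.png

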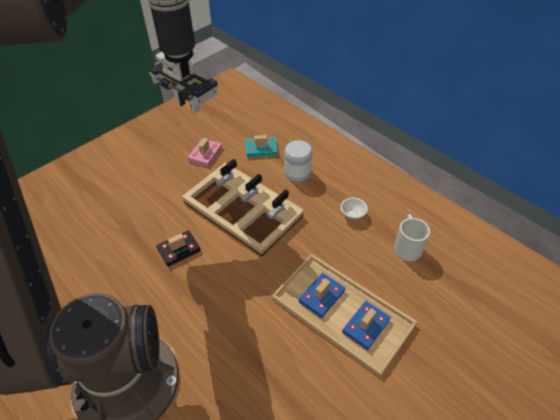

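Both fronts lie flat in the tray at (384,246) and (442,239). All three clamps point over their pockets (bars at x ≈ 175, 220, 265), the bystanders are in place and the arm is clear. I hand the job in.

```bash
python3 -c "
from plant import job
print(job.close_job())"
```

```text
the job is handed in; nothing more can be done
None
```

The job is handed in; no verdict came back. Both drawer fronts present (middle and right; the left pocket was empty) lie face up and flat in the drying tray, all three clamps point closed over their pockets, and the mug, paint can and paint dish were not disturbed.

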